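# Make up two meter kits

### The arm

A 7-joint arm with a two-finger parallel gripper is mounted at the origin on the work surface. World frame = base frame: x ahead of the robot, y to its left, z up, the work surface at z = 0. Lengths are in m, angles in rad, forces in N, time in s.
With the tool pointing down it reaches from about 0.35 to 0.9 m from the base axis. Payload 19.9 kg.
Tool frame: the origin (TCP) lies on the centre line of the jaws, within the pads' length; the fingertips stand 17 mm ahead of it and the grasp point (between the pads) lies 2 mm behind it; z points along the fingers, y is the line along which they close (so a half turn about z gives the same grasp; the last joint's range is limited). The gripper opens to 94 mm and grips with 3 to 60 N. Pads are 16 mm wide; open, the fingers measure 119 mm over their backs; the gripper's body (75 mm by 177 mm) begins 78 mm behind the grasp point.
Start: joints at [-1.349, 0.417, -0.01, 1.614, 0.005, 1.111, -0.053], TCP at [0.163, 0.603, 0.222] pointing down, gripper open.
Joint ranges: [-2.81, 2.81], [-0.39, 2.02], [-1.27, 1.25], [0.06, 2.57], [-1.19, 4.33], [0.19, 2], [-2.82, 2.82]. Speed limits (rad/s): [1.89, 1.89, 2.39, 2.39, 3.01, 3.01, 3.01].

### API

Orientations are given as [roll, pitch, yaw] about the fixed x, y, z axes, in that order (R = Rz(yaw) Ry(pitch) Rx(roll)).
In Python, from plant import ctrl gives the robot as it stands.
- The arm moves only by the tool jog_arm, never from a script. Its argument "moves" is a list of rows, each an object with "linear": the shift along the tool's x, y, z in mm, a list of three; "angular": the turn, a rotation vector about the tool's x, y, z in rad, a list of three; "claw": the closure, from -1 (fully open) to 1 (shut). A call has 1 to 10 rows; each row is the pose to reach, as a shift and turn from the pose commanded when the call began, along the tool's axes at that moment; what a row does not reach only later rows make up. A row lasts 1/10 s, in which the tool goes at most 50 mm and 8.59 degrees, less where a joint would pass 70% of its speed; a pose out of reach is approached as far as the arm can. A call with a gripper value outside its range is refused whole. The fingers move at their own pace and stop on an object; "squeeze" is the grip in N (left out, the last holds). Time passes only in rows, so rows that repeat a pose let the fingers close. It gives the time, the measured TCP pose, the force, the opening and the grip force at its end, in the units of the state.
- ctrl.read_state(): the state, without advancing time (a new reading comes with each control period).
- ctrl.get_image(name): name is "scene" or "side" or "wrist"; returns (picture, depth): 400x640x3 uint8, blue, green, red; 400x640 float32, m along the optical axis (not along the pixel's ray), 0 where there is no reading.
- ctrl.camera_info(name): a dict with "K" (3x3 intrinsics, pixels), "dist" ([k1, k2, p1, p2, k3] as OpenCV has them; the pictures are not rectified), "T" (4x4, takes a point from camera to world coordinates); the wrist camera has in their place "hand_eye" (4x4, takes a point from camera to tool coordinates, whose origin is the TCP and whose axes are the flange's). Camera axes: x right, y up, looking along -z (the intrinsics and any distortion apply to the point x, -y, -z); pixel columns grow to the right and rows downward; lengths in m; the calibration is good to about 2 mm. A picture is of the moment at which its call begins: read the wrist's pose just before it. camera_info takes no time and is no camera call.
- ctrl.job_done(): hands the job in; it is judged then, once.
The state is a dict: "t": time; "joints": joint angles; "joint_vel": joint speeds; "joint_efforts": joint torques, N m; "tcp_pos": TCP position; "ee_rot": TCP orientation; "wrist_force": force on the tool from outside, world axes, zero at the start; "torque": the same for the moment, N m; "gripper_width": finger opening in m; "grip_force": force on a finger pad.
Only numpy, scipy, OpenCV 4.12 (cv2) and the standard library are available. Lean on these libraries where they do the work, as an engineer would, in place of code of your own. Each camera call takes 0.05 s, during which the arm holds its last target. There are 200 camera calls.

### The job

Make up the two meter kits: in the tray with two compartments put the porcelain fuse in the wide compartment and the large round lead seal in the narrow one; in the tray with three compartments put the longer brass bridge in the long compartment and the small round seal and the bar-shaped seal in the two small ones, one in each, whichever way round. Everything must lie flat on the tray floor, the same way up as it lies now. The fuse is porcelain, so set it down gently instead of dropping it, and leave the shorter bridge and the porcelain reel where they are.

Things in the scene. Friction and masses are not known exactly. Their poses are not given: they have to be found in the camera images.
- fuse: White-glazed porcelain cutout fuse, upright on the bench: 84 long (its x) x 36 wide (y); the middle 54 mm of the length is 42 tall with flat parallel sides 36 apart, the two ends are 18 tall and carry small brass contacts 23 tall. About 220 g; brittle. Origin: centre of the underside; z up.
- long_bridge: The longer brass terminal bridge: bar 76 long (x) x 16 wide (y) x 16 tall, three round screw heads on top up to 20 tall. About 150 g. Origin: centre of the underside; z up.
- large_seal: Large round lead seal, plain grey disc 30 in diameter, 14 thick, lying flat. About 110 g. Origin: centre of the underside; z up.
- small_seal: Small round lead seal, plain grey disc 18 in diameter, 14 thick, lying flat. About 40 g. Origin: centre of the underside; z up.
- bar_seal: Bar-shaped lead seal, grey block 34 long (x) x 16 wide (y) x 14 tall, two small dark wire holes on top. About 70 g. Origin: centre of the underside; z up.
- short_bridge: The shorter brass terminal bridge, not wanted: bar 44 long (x) x 16 wide (y) x 16 tall, two screw heads on top up to 20 tall. Loose, stays where it is. Origin: centre of the underside; z up.
- reel: White porcelain reel insulator, not wanted: round spool 42 in diameter with a waist of 28, 40 tall, upright. Loose, stays where it is. The stock pieces, this one, the shorter bridge and a fixed steel screw tin (50 in diameter, 22 tall, not listed) lie mixed together in the middle of the bench, centres at least 85 mm apart. Origin: centre of the underside; z up.
- tray_two: Square galvanised sheet tray with two compartments, fixed to the bench: 160 x 160 outside, floor 3 thick, outer walls and divider 4 thick and 13 tall above the bench. Origin: centre of the underside. One divider runs along x, centred at y = -18, from wall to wall. The wide compartment is x -76 to 76, y -16 to 76 (centre y = 30); the narrow one is x -76 to 76, y -76 to -20 (centre y = -48).
- tray_three: Square galvanised sheet tray with three compartments, fixed to the bench: 160 x 160 outside, floor 3 thick, outer walls and dividers 4 thick and 13 tall above the bench. Origin: centre of the underside. One divider runs along x, centred at y = -4; a second runs along y at x = 0 and halves the part below it. The long compartment is x -76 to 76, y -2 to 76 (centre y = 37); the two small ones are x -76 to -2 and x 2 to 76, both y -76 to -6 (centres x = -39 and 39, y = -41).
Things that resemble listed ones, but are neither listed nor needed, are in the scene too. What is shaped like the large_seal but blue or purple is not meant.

How it is judged:
By the outcome, as a careful person would: the job done as asked, in the order asked, and still so for the second after the job is handed in, with the robot touching nothing.
It also fails if it takes over 114 s, if anything falls off the work surface, if the arm or the gripper's body presses on something with over 40 N, if the wrist force passes 120 N, or if a joint passes its speed limit or range.

## Working session

There is one attempt and no reset: what is moved stays moved. The work goes in short steps, Python scripts to look and compute and a tool call to move; the robot and the scene stay as the last step left them, time stands still between calls to the robot, and variables do not carry over. Pictures are saved under pics/ and viewed, at most 14 in all, crops included, and the job is handed in when it is done.

Besides the shell and the picture viewer there is one more tool, called after "Call:" as name(argument=value, ...) on one line, values as JSON. jog_arm: Moves the arm, as the interface text tells. Its arguments: {"type":"object","properties":{"moves":{"type":"array"},"squeeze":{"type":"number"}},"required":["moves"]}

```bash
mkdir -p pics; ls; python3 - <<'E'
from plant import ctrl
import cv2,numpy as np,pickle
d={}
for n in ("scene","side","wrist"):
    s=ctrl.read_state(); im,dep=ctrl.get_image(n); d[n]=(im,dep,ctrl.camera_info(n),s); cv2.imwrite(f"pics/{n}0.png",im)
    print(n,{k:np.round(np.array(v),3).tolist() for k,v in d[n][2].items() if k in("K","dist","T","hand_eye")})
pickle.dump(d,open("d0.pkl","wb"))
print(s)
E
```

```text
pics
scene {'K': [[501.8, 0.0, 318.106], [0.0, 501.8, 200.143], [0.0, 0.0, 1.0]], 'dist': [-0.145, 0.0, 0.0, 0.0, 0.0], 'T': [[0.715, -0.602, 0.355, 0.865], [0.699, 0.625, -0.349, -0.389], [-0.012, 0.498, 0.867, 0.97], [0.0, 0.0, 0.0, 1.0]]}
side {'K': [[439.029, 0.0, 317.736], [0.0, 439.029, 190.811], [0.0, 0.0, 1.0]], 'dist': [-0.087, 0.0, 0.0, 0.0, 0.0], 'T': [[-0.712, 0.364, -0.6, 0.027], [-0.702, -0.394, 0.593, 0.488], [-0.021, 0.844, 0.536, 0.48], [0.0, 0.0, 0.0, 1.0]]}
wrist {'K': [[303.685, 0.0, 322.547], [0.0, 303.685, 197.309], [0.0, 0.0, 1.0]], 'dist': [-0.004, 0.0, 0.0, 0.0, 0.0], 'hand_eye': [[-0.0, 0.959, 0.282, 0.083], [1.0, 0.0, 0.0, 0.0], [0.0, 0.282, -0.959, -0.162], [0.0, 0.0, 0.0, 1.0]]}
{'t': 0.1, 'joints': array([-1.34847277,  0.41786235, -0.01034618,  1.61405508,  0.00471621,
        1.11067679, -0.05298475]), 'joint_vel': array([ 0.00052827, -0.00101862,  0.00123909, -0.00117483, -0.00046725,
        0.00185004,  0.00045528]), 'joint_efforts': array([ 1.44557336e-03, -8.52594995e+01,  6.39877450e-01, -4.26694572e+01,
       -4.88333974e-02,  1.64643454e-02,  1.54686393e-05]), 'tcp_pos': array([0.16289702, 0.60310568, 0.2219448 ]), 'ee_rot': array([-3.14061802e+00,  7.68925246e-05,  2.87783880e+00]), 'wrist_force': array([ 0.5919938 , -0.87146192, -0.09468834]), 'torque': array([-0.00897445, -0.03612059,  0.03653522]), 'grip_force': 0.0, 'gripper_width': 0.09414175867883255}
```

View pics/scene0.png

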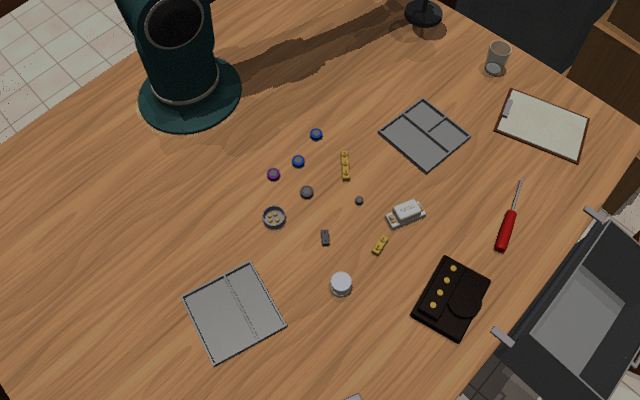

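View pics/side0.png

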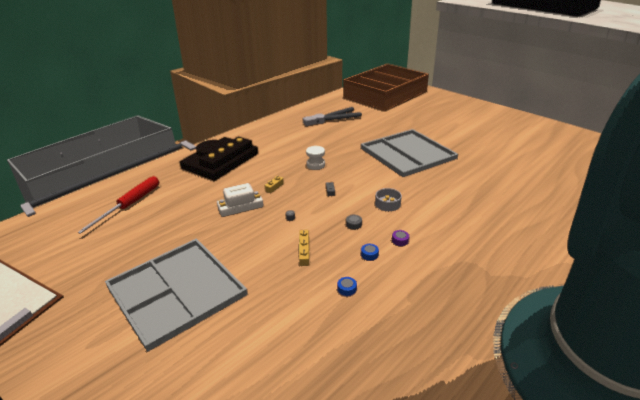

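The scene view shows these pixel positions:

| Thing | Scene pixel |
|---|---|
| tray_three | (424,135) |
| tray_two | (234,312) |
| fuse | (405,214) |
| long bridge (three screws) | (345,166) |
| short bridge | (380,245) |
| grey large disc | (306,192) |
| small disc | (359,200) |
| bar seal | (325,238) |
| reel | (341,284) |
| tin | (274,217) |

The blue and purple discs at (316,134), (298,161) and (273,174) are decoys. The side view agrees with this.

```bash
cat > h.py <<'E'
import numpy as np,cv2
from scipy.spatial.transform import Rotation as R
def camT(info,s):
    if "T" in info: return np.array(info["T"])
    T=np.eye(4);T[:3,:3]=R.from_euler('xyz',s["ee_rot"]).as_matrix();T[:3,3]=s["tcp_pos"]
    return T@np.array(info["hand_eye"])
def cast(px,z,info,s=None):
    T=camT(info,s); u=cv2.undistortPoints(np.float64(px).reshape(-1,1,2),np.array(info["K"]),np.array(info["dist"])).reshape(-1,2)
    d=np.c_[u[:,0],-u[:,1],-np.ones(len(u))]@T[:3,:3].T; o=T[:3,3]
    return o+d*((z-o[2])/d[:,2])[:,None]
def proj(P,info,s=None):
    T=np.linalg.inv(camT(info,s)); p=np.atleast_2d(P)@T[:3,:3].T+T[:3,3]; p=p*[1,-1,-1]
    return cv2.projectPoints(p,np.zeros(3),np.zeros(3),np.array(info["K"]),np.array(info["dist"]))[0].reshape(-1,2)
E
python3 - <<'E'
import pickle,numpy as np,cv2
from h import *
d=pickle.load(open("d0.pkl","rb"))
im,_,i,s=d["scene"]
o=dict(fuse=(405,213,.02),lb=(345,166,.01),large=(306,192,.01),small=(359,200,.01),bar=(325,238,.01),sb=(380,245,.01),reel=(341,284,.02),tin=(274,217,.01),t3=(424,135,.01),t2=(234,312,.01))
for k,v in o.items():
    print(k,cast([v[:2]],v[2],i)[0].round(3))
c=cv2.resize(im[110:310,230:440],None,fx=2.8,fy=2.8,interpolation=cv2.INTER_CUBIC);cv2.imwrite("pics/crop1.png",c)
E
```

```text
fuse [0.633 0.1   0.02 ]
lb [0.453 0.104 0.01 ]
large [ 0.438 -0.007  0.01 ]
small [0.537 0.06  0.01 ]
bar [ 0.547 -0.059  0.01 ]
sb [0.642 0.009 0.01 ]
reel [ 0.644 -0.114  0.02 ]
tin [ 0.433 -0.1    0.01 ]
t3 [0.529 0.302 0.01 ]
t2 [ 0.53  -0.301  0.01 ]
```

View pics/crop1.png

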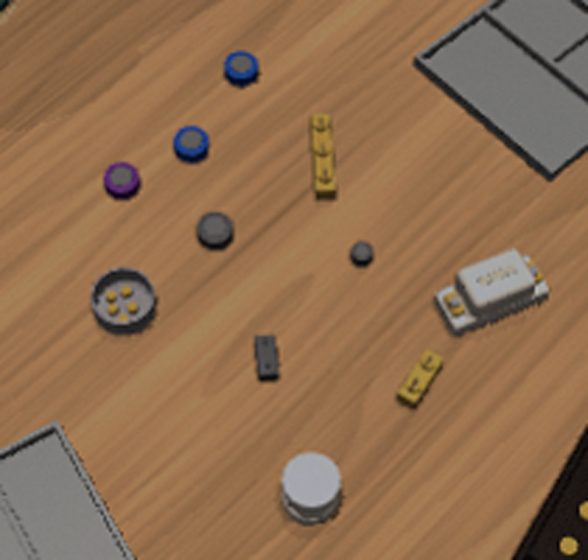

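View pics/wrist0.png

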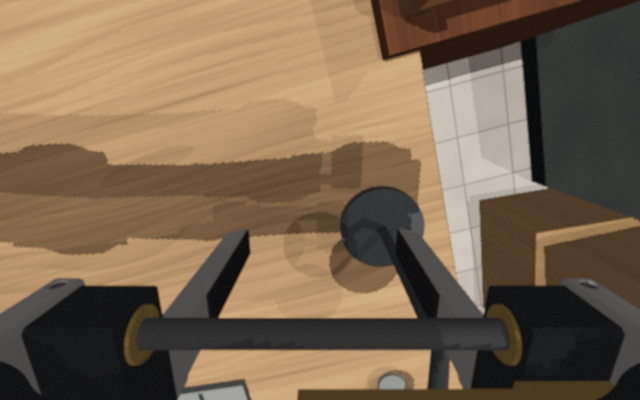

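```bash
cat > go.py <<'E'
# usage: go.py x y z yaw -> tool-frame shift (mm) and z turn from measured pose
import sys,numpy as np
from plant import ctrl
from scipy.spatial.transform import Rotation as R
def rel(x,y,z,yaw):
    s=ctrl.read_state(); M=R.from_euler('xyz',[np.pi,0,s["ee_rot"][2]]).as_matrix()
    d=M.T@(np.array([x,y,z])-s["tcp_pos"])*1e3; w=-(yaw-s["ee_rot"][2]+np.pi)%(2*np.pi)-np.pi
    w=-((yaw-s["ee_rot"][2]+np.pi)%(2*np.pi)-np.pi)
    print("lin",d.round(1),"ang z",round(w,3),"|",s["tcp_pos"].round(4),s["ee_rot"].round(3),"j7",round(s["joints"][6],2),"t",round(s["t"],2),"w",round(s["gripper_width"],4))
if __name__=="__main__": rel(*map(float,sys.argv[1:5]))
E
python3 go.py .55 -.03 .35 1.571
```

```text
lin [-538.8 -510.3 -128. ] ang z 1.307 | [0.1629 0.6031 0.222 ] [-3.141  0.     2.878] j7 -0.05 t 0.15 w 0.0938
```

Call:
jog_arm(moves=[{"linear": [-539, -510, -128], "angular": [0, 0, 1.307], "claw": -1}, {"linear": [-539, -510, -128], "angular": [0, 0, 1.307], "claw": -1}, {"linear": [-539, -510, -128], "angular": [0, 0, 1.307], "claw": -1}, {"linear": [-539, -510, -128], "angular": [0, 0, 1.307], "claw": -1}, {"linear": [-539, -510, -128], "angular": [0, 0, 1.307], "claw": -1}, {"linear": [-539, -510, -128], "angular": [0, 0, 1.307], "claw": -1}, {"linear": [-539, -510, -128], "angular": [0, 0, 1.307], "claw": -1}, {"linear": [-539, -510, -128], "angular": [0, 0, 1.307], "claw": -1}, {"linear": [-539, -510, -128], "angular": [0, 0, 1.307], "claw": -1}, {"linear": [-539, -510, -128], "angular": [0, 0, 1.307], "claw": -1}])

```text
t: 1.15
tcp_pos: [0.4207, 0.1812, 0.3079]
ee_rot: [3.141, -0.0, 1.567]
wrist_force: [0.7, 0.4, 0.3]
gripper_width: 0.0941
grip_force: 0.0
```

```bash
python3 go.py .55 -.03 .35 1.571
```

```text
lin [-210.6  130.2  -42.1] ang z -0.004 | [0.4207 0.1812 0.3079] [ 3.141 -0.     1.567] j7 -0.46 t 1.15 w 0.0941
```

Call:
jog_arm(moves=[{"linear": [-211, 130, -42], "angular": [0, 0, 0], "claw": -1}, {"linear": [-211, 130, -42], "angular": [0, 0, 0], "claw": -1}, {"linear": [-211, 130, -42], "angular": [0, 0, 0], "claw": -1}, {"linear": [-211, 130, -42], "angular": [0, 0, 0], "claw": -1}, {"linear": [-211, 130, -42], "angular": [0, 0, 0], "claw": -1}, {"linear": [-211, 130, -42], "angular": [0, 0, 0], "claw": -1}, {"linear": [-211, 130, -42], "angular": [0, 0, 0], "claw": -1}, {"linear": [-211, 130, -42], "angular": [0, 0, 0], "claw": -1}])

```text
t: 1.95
tcp_pos: [0.5498, -0.0269, 0.3491]
ee_rot: [-3.141, -0.0, 1.572]
wrist_force: [0.4, -0.2, 0.2]
gripper_width: 0.094
grip_force: 0.0
```

```bash
python3 go.py .55 -.03 .35 1.571; python3 - <<'E'
from plant import ctrl
import cv2,pickle
s=ctrl.read_state(); im,dep=ctrl.get_image("wrist"); pickle.dump((im,dep,ctrl.camera_info("wrist"),s),open("w1.pkl","wb")); cv2.imwrite("pics/w1.png",im)
E
```

```text
lin [-3.1  0.2 -0.9] ang z 0.001 | [ 0.5498 -0.0269  0.3491] [-3.141 -0.     1.572] j7 0.13 t 1.95 w 0.094
```

View pics/w1.png

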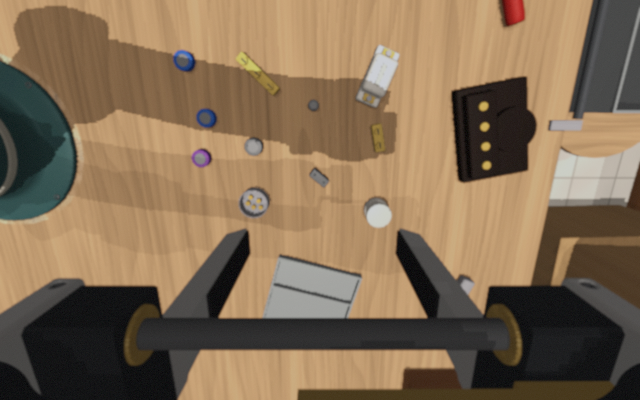

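The wrist view shows everything:

| Thing | Wrist pixel |
|---|---|
| fuse | (379,76) |
| long bridge | (258,73) |
| small seal | (313,105) |
| large seal (grey) | (254,146) |
| bar seal | (319,177) |
| short bridge | (377,138) |
| reel | (377,212) |
| tin | (255,202) |
| tray_two | (315,288) |

The blue and purple discs are at (184,61), (206,118) and (201,158). The plain grey disc at (254,146) is the large seal, and crop1 showed it grey at (215,230).

```bash
cat > meas.py <<'E'
from h import *
def seg(im,c,r):
    x0,y0=max(int(c[0]-r),0),max(int(c[1]-r),0); w=im[y0:int(c[1]+r),x0:int(c[0]+r)]
    lab=cv2.cvtColor(w,cv2.COLOR_BGR2LAB).astype(float); h=cv2.cvtColor(w,cv2.COLOR_BGR2HSV)
    b=np.concatenate([lab[0],lab[-1],lab[:,0],lab[:,-1]]); m=np.median(b,0)
    dd=np.linalg.norm((lab-m)[:,:,1:],axis=2); thr=max(8,0.45*np.percentile(dd,97))
    k=(dd>thr).astype(np.uint8)
    cs=cv2.findContours(k,cv2.RETR_EXTERNAL,cv2.CHAIN_APPROX_NONE)[0]; q=max(cs,key=cv2.contourArea)
    return q.reshape(-1,2)+[x0,y0]
def rect(im,c,r,z,info,s):
    q=seg(im,c,r); P=cast(q,z,info,s)[:,:2]; (cx,cy),(a,b),t=cv2.minAreaRect((P*1e3).astype(np.float32))
    if a<b: a,b,t=b,a,t+90
    return q,np.round([cx,cy],1),np.round([a,b],1),round((t+90)%180-90,1)
E
python3 - <<'E'
import pickle
from meas import *
d=pickle.load(open("d0.pkl","rb")); w=pickle.load(open("w1.pkl","rb"))
W=dict(fuse=(379,76,38,.018),lb=(258,73,30,.012),large=(254,146,16,.010),small=(313,105,12,.01),bar=(319,177,16,.01))
S=dict(fuse=(405,213,30,.018),lb=(345,166,22,.012),large=(306,192,13,.010),small=(359,200,10,.01),bar=(325,238,15,.01))
for n,o,(im,_,i,s) in(("w",W,w),("s",S,d["scene"])):
    for k,v in o.items():
        q,*m=rect(im,v[:2],v[2],v[3],i,s); print(n,k,*m); cv2.drawContours(im,[q.reshape(-1,1,2).astype(int)],-1,(255,0,255),1)
import numpy as np
a=cv2.resize(w[0][20:230,170:420],None,fx=2.6,fy=2.6)
cv2.imwrite("pics/m1.png",a)
i=d["scene"][2]
print("t2 corners",cast([(183,297),(250,263),(286,325),(216,362)],.013,i)[:,:2].round(3).tolist())
print("t2 div",cast([(222,276),(255,340)],.013,i)[:,:2].round(3).tolist())
print("t3 corners",cast([(378,134),(423,99),(470,134),(428,171)],.013,i)[:,:2].round(3).tolist())
E
```

```text
w fuse [632.6 100.6] [85.7 41.5] 67.2
w lb [447.6 107.2] [75.5 16. ] -44.4
w large [435.5  -4.2] [29.9 28.1] 43.0
w small [533.6  60.3] [15.9 15.1] 0.1
w bar [542.5 -56.5] [33.9 17.4] -41.1
s fuse [632.2  99. ] [88.5 51.2] 67.7
s lb [453.5 103.9] [83.1 16.4] -43.9
s large [437.9  -6.7] [31.3 26.8] -45.3
s small [536.   59.1] [20.5 15.5] -47.8
s bar [546.2 -58.1] [35.2 16.9] -45.8
t2 corners [[0.434, -0.354], [0.476, -0.209], [0.624, -0.248], [0.581, -0.392]]
t2 div [[0.457, -0.269], [0.602, -0.31]]
t3 corners [[0.449, 0.225], [0.458, 0.388], [0.609, 0.381], [0.601, 0.225]]
```

View pics/m1.png

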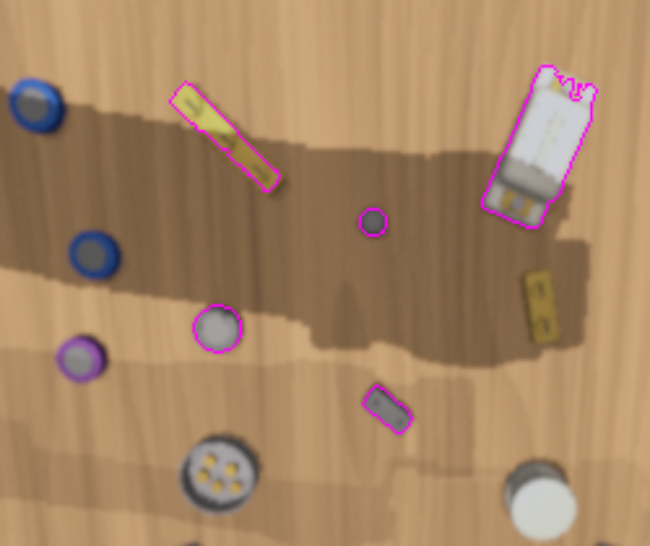

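```bash
python3 go.py .6325 .1005 .19 1.176
```

```text
lin [127.   82.9 159.2] ang z 0.396 | [ 0.5498 -0.0266  0.3492] [-3.141 -0.     1.572] j7 0.13 t 2.0 w 0.094
```

Call:
jog_arm(moves=[{"linear": [127, 83, 159], "angular": [0, 0, 0.396], "claw": -1}, {"linear": [127, 83, 159], "angular": [0, 0, 0.396], "claw": -1}, {"linear": [127, 83, 159], "angular": [0, 0, 0.396], "claw": -1}, {"linear": [127, 83, 159], "angular": [0, 0, 0.396], "claw": -1}, {"linear": [127, 83, 159], "angular": [0, 0, 0.396], "claw": -1}, {"linear": [127, 83, 159], "angular": [0, 0, 0.396], "claw": -1}, {"linear": [127, 83, 159], "angular": [0, 0, 0.396], "claw": -1}, {"linear": [127, 83, 159], "angular": [0, 0, 0.396], "claw": -1}])

```text
t: 2.8
tcp_pos: [0.6332, 0.0984, 0.1921]
ee_rot: [3.14, -0.001, 1.174]
wrist_force: [0.4, 0.7, 0.6]
gripper_width: 0.094
grip_force: 0.0
```

```bash
cat > look.py <<'E'
# look.py name x y z r : wrist measurement of the thing expected at x y, plane z
import sys
from plant import ctrl
from meas import *
n=sys.argv[1]; x,y,z,r=map(float,sys.argv[2:6])
s=ctrl.read_state(); im,_=ctrl.get_image("wrist"); i=ctrl.camera_info("wrist")
c=proj([x,y,z],i,s)[0]; q,*m=rect(im,c,r,z,i,s); print(c.round(),*m,"yaw",round(np.radians(m[-1]),3),s["tcp_pos"].round(4),s["ee_rot"].round(3))
cv2.imwrite(f"pics/{n}_raw.png",im); cv2.drawContours(im,[q.reshape(-1,1,2).astype(int)],-1,(255,0,255),1); cv2.imwrite(f"pics/{n}.png",im)
E
python3 look.py fuse .6325 .1005 .018 75
```

```text
[322. 182.] [632.3 103.4] [84.9 39.9] 67.3 yaw 1.175 [0.6332 0.0984 0.1921] [ 3.140e+00 -1.000e-03  1.174e+00]
```

View pics/fuse.png

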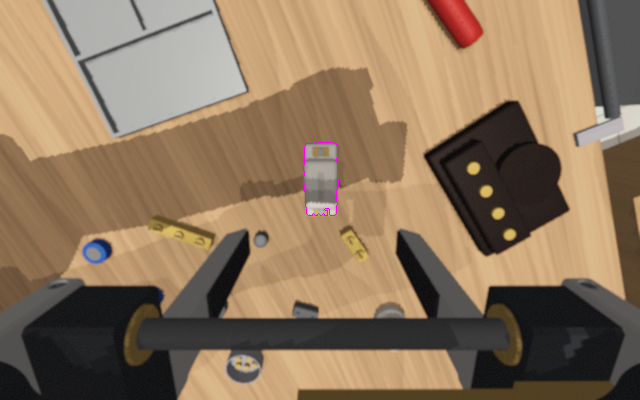

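The fuse is outlined around (321,179), centred and parallel to the jaws. The short bridge at (353,243) is clear of the fingers.

```bash
python3 go.py .6325 .102 .032 1.175
```

```text
lin [  3.   -2.1 160.1] ang z -0.001 | [0.6333 0.0984 0.1921] [ 3.140e+00 -1.000e-03  1.174e+00] j7 -0.31 t 2.85 w 0.0938
```

Call:
jog_arm(moves=[{"linear": [3, -1, 45], "angular": [0, 0, 0], "claw": -1}, {"linear": [3, -1, 90], "angular": [0, 0, 0], "claw": -1}, {"linear": [3, -1, 125], "angular": [0, 0, 0], "claw": -1}, {"linear": [3, -1, 148], "angular": [0, 0, 0], "claw": -1}, {"linear": [3, -1, 158], "angular": [0, 0, 0], "claw": -1}, {"linear": [3, -1, 159], "angular": [0, 0, 0], "claw": -1}, {"linear": [3, -1, 159], "angular": [0, 0, 0], "claw": 0}, {"linear": [3, -1, 159], "angular": [0, 0, 0], "claw": 0.4}, {"linear": [3, -1, 159], "angular": [0, 0, 0], "claw": 0.6}, {"linear": [3, -1, 159], "angular": [0, 0, 0], "claw": 0.6}], squeeze=30)

```text
t: 3.85
tcp_pos: [0.6337, 0.1024, 0.0322]
ee_rot: [3.141, -0.001, 1.175]
wrist_force: [0.3, 0.4, 1.1]
gripper_width: 0.0654
grip_force: 0.0
```

Call:
jog_arm(moves=[{"linear": [0, 0, 0], "angular": [0, 0, 0], "claw": 0.6}, {"linear": [0, 0, 0], "angular": [0, 0, 0], "claw": 0.6}, {"linear": [0, 0, 0], "angular": [0, 0, 0], "claw": 0.6}, {"linear": [0, 0, 0], "angular": [0, 0, 0], "claw": 0.6}, {"linear": [0, 0, 0], "angular": [0, 0, 0], "claw": 0.6}, {"linear": [0, 0, 0], "angular": [0, 0, 0], "claw": 0.6}], squeeze=30)

```text
t: 4.45
tcp_pos: [0.6334, 0.1023, 0.0315]
ee_rot: [-3.141, 0.0, 1.175]
wrist_force: [-0.4, 0.5, 0.7]
gripper_width: 0.0357
grip_force: 30.0
```

```bash
python3 go.py .6325 .102 .15 1.175
```

```text
lin [  -0.6   -0.7 -118.5] ang z -0.0 | [0.6334 0.1023 0.0315] [-3.141  0.     1.175] j7 -0.23 t 4.45 w 0.0357
```

Call:
jog_arm(moves=[{"linear": [0, 0, -10], "angular": [0, 0, 0], "claw": 0.6}, {"linear": [0, 0, -35], "angular": [0, 0, 0], "claw": 0.6}, {"linear": [0, 0, -70], "angular": [0, 0, 0], "claw": 0.6}, {"linear": [0, 0, -110], "angular": [0, 0, 0], "claw": 0.6}, {"linear": [0, 0, -145], "angular": [0, 0, 0], "claw": 0.6}, {"linear": [0, 0, -165], "angular": [0, 0, 0], "claw": 0.6}, {"linear": [0, 0, -170], "angular": [0, 0, 0], "claw": 0.6}], squeeze=30)

```text
t: 5.15
tcp_pos: [0.6342, 0.1022, 0.2043]
ee_rot: [3.139, -0.002, 1.175]
wrist_force: [0.3, 0.2, -3.3]
gripper_width: 0.0361
grip_force: 30.0
```

```bash
python3 go.py .43 -.29 .20 -0.279
```

```text
lin [-440.6  -37.1    4.3] ang z 1.454 | [0.6342 0.1022 0.2043] [ 3.139e+00 -2.000e-03  1.175e+00] j7 -0.32 t 5.15 w 0.0361
```

Call:
jog_arm(moves=[{"linear": [-20, -2, 0], "angular": [0, 0, 0.07], "claw": 0.6}, {"linear": [-60, -5, 0], "angular": [0, 0, 0.2], "claw": 0.6}, {"linear": [-105, -9, 0], "angular": [0, 0, 0.35], "claw": 0.6}, {"linear": [-150, -13, 0], "angular": [0, 0, 0.5], "claw": 0.6}, {"linear": [-195, -17, 0], "angular": [0, 0, 0.65], "claw": 0.6}, {"linear": [-240, -20, 0], "angular": [0, 0, 0.8], "claw": 0.6}, {"linear": [-285, -24, 0], "angular": [0, 0, 0.95], "claw": 0.6}, {"linear": [-330, -28, 0], "angular": [0, 0, 1.1], "claw": 0.6}, {"linear": [-370, -31, 0], "angular": [0, 0, 1.23], "claw": 0.6}, {"linear": [-400, -34, 0], "angular": [0, 0, 1.34], "claw": 0.6}], squeeze=30)

```text
t: 6.15
tcp_pos: [0.4459, -0.2555, 0.201]
ee_rot: [3.141, 0.001, -0.172]
wrist_force: [1.1, -0.5, -2.0]
gripper_width: 0.0359
grip_force: 30.0
```

```bash
python3 go.py .43 -.29 .20 -0.279
```

```text
lin [-9.7 36.7  1. ] ang z 0.107 | [ 0.4459 -0.2555  0.201 ] [ 3.141e+00  1.000e-03 -1.720e-01] j7 -0.87 t 6.15 w 0.0359
```

Call:
jog_arm(moves=[{"linear": [-8, 25, 0], "angular": [0, 0, 0.08], "claw": 0.6}, {"linear": [-10, 35, 0], "angular": [0, 0, 0.105], "claw": 0.6}, {"linear": [-10, 35, 0], "angular": [0, 0, 0.105], "claw": 0.6}], squeeze=30)

```text
t: 6.45
tcp_pos: [0.4314, -0.2873, 0.2011]
ee_rot: [3.141, 0.001, -0.272]
wrist_force: [0.8, -0.4, -2.9]
gripper_width: 0.0358
grip_force: 30.0
```

```bash
python3 - <<'E'
from plant import ctrl
import cv2,pickle
s=ctrl.read_state(); im,dep=ctrl.get_image("wrist"); pickle.dump((im,dep,ctrl.camera_info("wrist"),s),open("w2.pkl","wb")); cv2.imwrite("pics/w2.png",im); print(s["tcp_pos"],s["ee_rot"])
E
```

```text
[ 0.43137026 -0.2872997   0.20105778] [ 3.14106405e+00  8.03658978e-04 -2.71846354e-01]
```

View pics/w2.png

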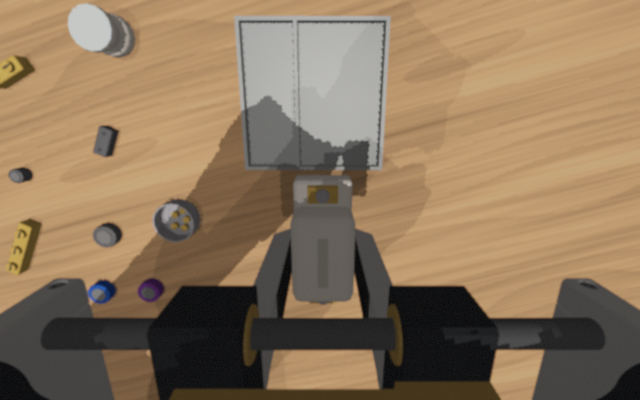

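Tray_two's rim corners are at (236,17), (389,17), (383,168) and (246,168). The divider runs from (295,20) to (297,166), so the narrow compartment is on the left (world +y) and the wide one on the right. The fuse sits straight in the jaws.

```bash
python3 - <<'E'
import pickle
from h import *
im,_,i,s=pickle.load(open("w2.pkl","rb"))
c=cast([(236,17),(389,17),(383,168.5),(246,168.5)],.013,i,s)[:,:2]; d=cast([(295,20),(297,167)],.013,i,s)[:,:2]
m=c.mean(0); ax=(c[0]+c[1])/2-(c[2]+c[3])/2; t=np.arctan2(ax[1],ax[0]); n=np.array([-np.sin(t),np.cos(t)])
print(c.round(4).tolist(),[np.linalg.norm(c[k]-c[k-1]).round(4) for k in range(4)]); print("centre",m.round(4),"x dir",t.round(4),"div off",((d.mean(0)-m)@n).round(4))
print("wide",(m-.030*n).round(4),"narrow",(m+.048*n).round(4))
E
python3 go.py .5196 -.330 .10 -0.272
```

```text
[[0.6201, -0.2481], [0.5779, -0.3992], [0.4255, -0.3594], [0.4686, -0.2049]] [np.float64(0.1575), np.float64(0.1568), np.float64(0.1576), np.float64(0.1603)]
centre [ 0.523  -0.3029] x dir -0.2664 div off 0.0192
wide [ 0.5151 -0.3318] narrow [ 0.5356 -0.2566]
lin [ 96.   18.9 101.1] ang z 0.003 | [ 0.4321 -0.2862  0.2011] [ 3.141e+00  1.000e-03 -2.690e-01] j7 -0.88 t 6.5 w 0.0357
```

Call:
jog_arm(moves=[{"linear": [20, 5, 10], "angular": [0, 0, 0], "claw": 0.6}, {"linear": [55, 12, 40], "angular": [0, 0, 0], "claw": 0.6}, {"linear": [85, 19, 75], "angular": [0, 0, 0], "claw": 0.6}, {"linear": [93, 21, 105], "angular": [0, 0, 0], "claw": 0.6}, {"linear": [93, 21, 130], "angular": [0, 0, 0], "claw": 0.6}, {"linear": [93, 21, 145], "angular": [0, 0, 0], "claw": 0.6}, {"linear": [93, 21, 151], "angular": [0, 0, 0], "claw": 0.6}, {"linear": [93, 21, 151], "angular": [0, 0, 0], "claw": 0.6}], squeeze=30)

```text
t: 7.3
tcp_pos: [0.5164, -0.331, 0.0505]
ee_rot: [-3.141, 0.0, -0.269]
wrist_force: [0.5, -0.3, -2.4]
gripper_width: 0.0358
grip_force: 30.0
```

```bash
python3 go.py .516 -.331 .035 -0.268
```

```text
lin [-0.4  0.2 15.5] ang z -0.001 | [ 0.5164 -0.331   0.0505] [-3.141  0.    -0.269] j7 -0.75 t 7.3 w 0.0358
```

Call:
jog_arm(moves=[{"linear": [0, 0, 5], "angular": [0, 0, 0], "claw": 0.6}, {"linear": [0, 0, 9], "angular": [0, 0, 0], "claw": 0.6}, {"linear": [0, 0, 11.5], "angular": [0, 0, 0], "claw": 0.6}, {"linear": [0, 0, 13], "angular": [0, 0, 0], "claw": 0.6}, {"linear": [0, 0, 14], "angular": [0, 0, 0], "claw": 0.6}, {"linear": [0, 0, 15], "angular": [0, 0, 0], "claw": 0.6}, {"linear": [0, 0, 15.5], "angular": [0, 0, 0], "claw": 0.6}, {"linear": [0, 0, 15.5], "angular": [0, 0, 0], "claw": 0.6}], squeeze=30)

```text
t: 8.1
tcp_pos: [0.5161, -0.3316, 0.035]
ee_rot: [3.141, 0.0, -0.27]
wrist_force: [-0.7, 0.5, -2.5]
gripper_width: 0.0358
grip_force: 30.0
```

Call:
jog_arm(moves=[{"linear": [0, 0, 0.4], "angular": [0, 0, 0], "claw": 0.6}, {"linear": [0, 0, 0.8], "angular": [0, 0, 0], "claw": 0.6}, {"linear": [0, 0, 1.0], "angular": [0, 0, 0], "claw": 0.6}, {"linear": [0, 0, 1.0], "angular": [0, 0, 0], "claw": 0.6}], squeeze=30)

```text
t: 8.5
tcp_pos: [0.5162, -0.3317, 0.0345]
ee_rot: [-3.141, -0.0, -0.27]
wrist_force: [-2.5, 1.8, 6.5]
gripper_width: 0.0358
grip_force: 30.0
```

Call:
jog_arm(moves=[{"linear": [0, 0, 0], "angular": [0, 0, 0], "claw": 0.1}, {"linear": [0, 0, 0], "angular": [0, 0, 0], "claw": -0.2}, {"linear": [0, 0, 0], "angular": [0, 0, 0], "claw": -0.2}, {"linear": [0, 0, 0], "angular": [0, 0, 0], "claw": -0.2}, {"linear": [0, 0, -15], "angular": [0, 0, 0], "claw": -0.2}, {"linear": [0, 0, -45], "angular": [0, 0, 0], "claw": -0.2}, {"linear": [0, 0, -90], "angular": [0, 0, 0], "claw": -0.2}, {"linear": [0, 0, -125], "angular": [0, 0, 0], "claw": -0.2}])

```text
t: 9.3
tcp_pos: [0.516, -0.3322, 0.1622]
ee_rot: [3.141, -0.001, -0.271]
wrist_force: [-0.7, 0.6, -0.2]
gripper_width: 0.0568
grip_force: 0.0
```

```bash
python3 go.py .436 -.0045 .15 -0.27
```

```text
lin [-164.8 -294.3   12.2] ang z -0.001 | [ 0.516  -0.3322  0.1622] [ 3.141e+00 -1.000e-03 -2.710e-01] j7 -0.83 t 9.3 w 0.0568
```

Call:
jog_arm(moves=[{"linear": [-165, -294, 12], "angular": [0, 0, -1.574], "claw": -0.2}, {"linear": [-165, -294, 12], "angular": [0, 0, -1.574], "claw": -0.2}, {"linear": [-165, -294, 12], "angular": [0, 0, -1.574], "claw": -0.2}, {"linear": [-165, -294, 12], "angular": [0, 0, -1.574], "claw": -0.2}, {"linear": [-165, -294, 12], "angular": [0, 0, -1.574], "claw": -0.2}, {"linear": [-165, -294, 12], "angular": [0, 0, -1.574], "claw": -0.2}, {"linear": [-165, -294, 12], "angular": [0, 0, -1.574], "claw": -0.2}, {"linear": [-165, -294, 12], "angular": [0, 0, -1.574], "claw": -0.2}, {"linear": [-165, -294, 12], "angular": [0, 0, -1.574], "claw": -0.2}, {"linear": [-165, -294, 12], "angular": [0, 0, -1.574], "claw": -0.2}])

```text
t: 10.3
tcp_pos: [0.4358, -0.0041, 0.1479]
ee_rot: [3.141, -0.001, 1.236]
wrist_force: [-0.1, -0.0, -1.0]
gripper_width: 0.0564
grip_force: 0.0
```

Call:
jog_arm(moves=[{"linear": [0, 0, 0], "angular": [0, 0, -0.07], "claw": -0.2}, {"linear": [0, 0, 0], "angular": [0, 0, -0.07], "claw": -0.2}])

```text
t: 10.5
tcp_pos: [0.4357, -0.0046, 0.1477]
ee_rot: [3.141, -0.001, 1.3]
wrist_force: [0.4, 0.7, -0.2]
gripper_width: 0.0566
grip_force: 0.0
```

```bash
python3 look.py large .436 -.0045 .014 26; python3 go.py .436 -.0045 .15 1.303
```

```text
[323. 193.] [435.5  -2.7] [29.4 29.3] -15.5 yaw -0.271 [ 0.4357 -0.0046  0.1477] [ 3.141e+00 -1.000e-03  1.300e+00]
lin [ 0.1  0.3 -2.4] ang z -0.006 | [ 0.4357 -0.0046  0.1476] [ 3.141 -0.     1.297] j7 -0.13 t 10.55 w 0.0564
```

Call:
jog_arm(moves=[{"linear": [1, 0, 45], "angular": [0, 0, 0], "claw": -0.2}, {"linear": [1, 0, 85], "angular": [0, 0, 0], "claw": -0.2}, {"linear": [1, 0, 112], "angular": [0, 0, 0], "claw": -0.2}, {"linear": [1, 0, 124], "angular": [0, 0, 0], "claw": -0.2}, {"linear": [1, 0, 128], "angular": [0, 0, 0], "claw": -0.1}, {"linear": [1, 0, 128], "angular": [0, 0, 0], "claw": 0.6}, {"linear": [1, 0, 128], "angular": [0, 0, 0], "claw": 0.6}, {"linear": [1, 0, 128], "angular": [0, 0, 0], "claw": 0.6}, {"linear": [1, 0, 128], "angular": [0, 0, 0], "claw": 0.6}, {"linear": [1, 0, 128], "angular": [0, 0, 0], "claw": 0.6}], squeeze=30)

```text
t: 11.55
tcp_pos: [0.4366, -0.003, 0.0199]
ee_rot: [3.14, -0.001, 1.3]
wrist_force: [-1.9, 1.6, 12.5]
gripper_width: 0.029
grip_force: 30.0
```

Call:
jog_arm(moves=[{"linear": [0, 0, -10], "angular": [0, 0, 0], "claw": 0.6}, {"linear": [0, 0, -40], "angular": [0, 0, 0], "claw": 0.6}, {"linear": [0, 0, -75], "angular": [0, 0, 0], "claw": 0.6}, {"linear": [0, 0, -90], "angular": [0, 0, 0], "claw": 0.6}], squeeze=30)

```text
t: 11.95
tcp_pos: [0.4366, -0.0034, 0.1119]
ee_rot: [3.139, -0.001, 1.299]
wrist_force: [-0.6, -0.0, -1.7]
gripper_width: 0.029
grip_force: 30.0
```

```bash
python3 go.py .5356 -.2566 .10 1.303
```

```text
lin [-217.3  163.3   11.9] ang z -0.004 | [ 0.4366 -0.0034  0.1119] [ 3.139e+00 -1.000e-03  1.299e+00] j7 -0.04 t 11.95 w 0.029
```

Call:
jog_arm(moves=[{"linear": [-25, 19, 0], "angular": [0, 0, 0], "claw": 0.6}, {"linear": [-62, 46, 0], "angular": [0, 0, 0], "claw": 0.6}, {"linear": [-100, 75, 0], "angular": [0, 0, 0], "claw": 0.6}, {"linear": [-138, 104, 0], "angular": [0, 0, 0], "claw": 0.6}, {"linear": [-176, 132, 0], "angular": [0, 0, 0], "claw": 0.6}, {"linear": [-205, 154, 5], "angular": [0, 0, 0], "claw": 0.6}, {"linear": [-217, 163, 25], "angular": [0, 0, 0], "claw": 0.6}, {"linear": [-217, 163, 50], "angular": [0, 0, 0], "claw": 0.6}, {"linear": [-217, 163, 70], "angular": [0, 0, 0], "claw": 0.6}, {"linear": [-217, 163, 80], "angular": [0, 0, 0], "claw": 0.6}], squeeze=30)

```text
t: 12.95
tcp_pos: [0.5343, -0.2558, 0.0283]
ee_rot: [-3.14, 0.0, 1.3]
wrist_force: [-0.7, -0.4, -0.9]
gripper_width: 0.0289
grip_force: 30.0
```

```bash
python3 go.py .5356 -.2566 .023 1.303
```

```text
lin [-0.4  1.5  5.3] ang z -0.003 | [ 0.5343 -0.2558  0.0283] [-3.14  0.    1.3 ] j7 0.56 t 12.95 w 0.0289
```

Call:
jog_arm(moves=[{"linear": [0, 0, 2], "angular": [0, 0, 0], "claw": 0.6}, {"linear": [0, 0, 4], "angular": [0, 0, 0], "claw": 0.6}, {"linear": [0, 0, 5], "angular": [0, 0, 0], "claw": 0.6}, {"linear": [0, 0, 5.5], "angular": [0, 0, 0], "claw": 0.6}, {"linear": [0, 0, 5.5], "angular": [0, 0, 0], "claw": 0.6}], squeeze=30)

```text
t: 13.45
tcp_pos: [0.5351, -0.256, 0.024]
ee_rot: [3.141, 0.0, 1.3]
wrist_force: [-0.1, -0.1, -0.9]
gripper_width: 0.029
grip_force: 30.0
```

Call:
jog_arm(moves=[{"linear": [0, 0, 0.6], "angular": [0, 0, 0], "claw": 0.6}, {"linear": [0, 0, 1.2], "angular": [0, 0, 0], "claw": 0.6}, {"linear": [0, 0, 1.2], "angular": [0, 0, 0], "claw": 0.6}, {"linear": [0, 0, 1.2], "angular": [0, 0, 0], "claw": 0.1}, {"linear": [0, 0, 1.2], "angular": [0, 0, 0], "claw": 0.1}, {"linear": [0, 0, 1.2], "angular": [0, 0, 0], "claw": 0.1}, {"linear": [0, 0, -20], "angular": [0, 0, 0], "claw": 0.1}, {"linear": [0, 0, -60], "angular": [0, 0, 0], "claw": 0}, {"linear": [0, 0, -110], "angular": [0, 0, 0], "claw": 0}, {"linear": [0, 0, -160], "angular": [0, 0, 0], "claw": 0}])

```text
t: 14.45
tcp_pos: [0.5343, -0.256, 0.185]
ee_rot: [-3.141, 0.0, 1.299]
wrist_force: [1.0, 0.1, 1.0]
gripper_width: 0.0468
grip_force: 0.0
```

```bash
python3 go.py .449 .107 .18 2.367; python3 - <<'E'
from plant import ctrl
import cv2
im,_=ctrl.get_image("scene"); cv2.imwrite("pics/s3.png",cv2.resize(im[230:380,160:310],None,fx=4,fy=4,interpolation=cv2.INTER_CUBIC)); cv2.imwrite("pics/s3f.png",im)
E
```

```text
lin [ 326.8 -179.5    5. ] ang z -1.068 | [ 0.5343 -0.256   0.185 ] [-3.141  0.     1.299] j7 0.44 t 14.45 w 0.0468
```

View pics/s3.png

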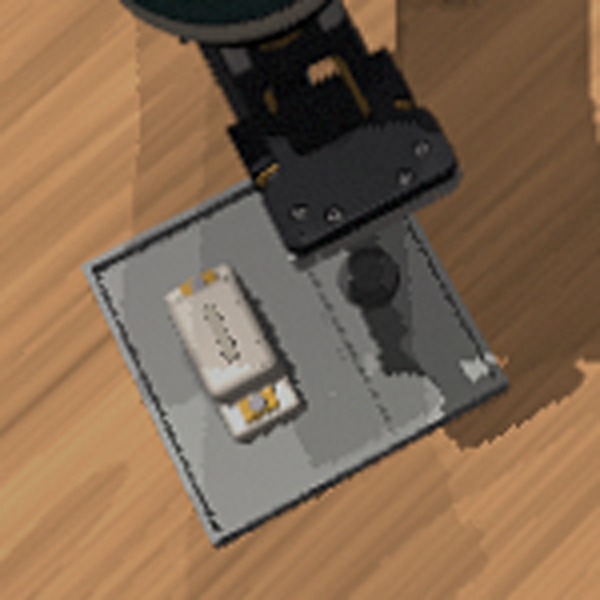

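Tray_two is right: the fuse lies flat in the wide compartment at crop (235,350), and the grey disc is in the narrow one at crop (370,275). Next is the long bridge.

Call:
jog_arm(moves=[{"linear": [327, -180, 5], "angular": [0, 0, -1.068], "claw": 0}, {"linear": [327, -180, 5], "angular": [0, 0, -1.068], "claw": 0}, {"linear": [327, -180, 5], "angular": [0, 0, -1.068], "claw": 0}, {"linear": [327, -180, 5], "angular": [0, 0, -1.068], "claw": 0}, {"linear": [327, -180, 5], "angular": [0, 0, -1.068], "claw": 0}, {"linear": [327, -180, 5], "angular": [0, 0, -1.068], "claw": 0}, {"linear": [327, -180, 5], "angular": [0, 0, -1.068], "claw": 0}, {"linear": [327, -180, 5], "angular": [0, 0, -1.068], "claw": 0}, {"linear": [327, -180, 5], "angular": [0, 0, -1.068], "claw": 0}, {"linear": [327, -180, 5], "angular": [0, 0, -1.068], "claw": 0}])

```text
t: 15.5
tcp_pos: [0.449, 0.107, 0.1785]
ee_rot: [-3.142, 0.0, 2.368]
wrist_force: [0.7, -0.5, 1.1]
gripper_width: 0.047
grip_force: 0.0
```

```bash
python3 look.py lb .448 .107 .016 50; python3 go.py .448 .107 .019 2.367
```

```text
[322. 186.] [449.2 106.9] [76.2 15.9] -44.3 yaw -0.773 [0.449  0.107  0.1785] [-3.142  0.     2.368]
lin [  1.3  -0.3 159.5] ang z -0.001 | [0.4492 0.1063 0.1785] [-3.141  0.     2.366] j7 0.6 t 15.55 w 0.0472
```

View pics/lb.png

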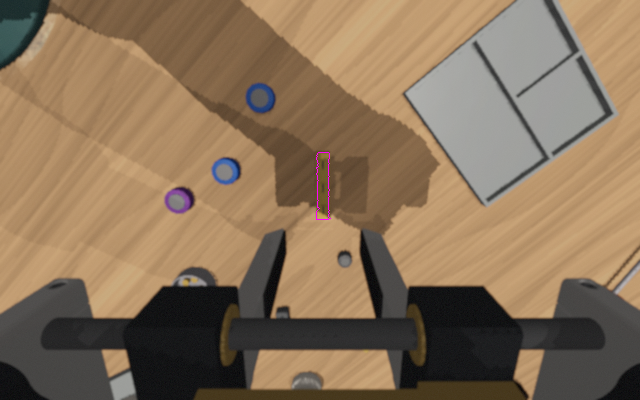

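The three-screw bridge at (322,186) is aligned with the jaws. Tray_three is at upper right, with rim corners at (404,94), (486,205) and (616,113) and the divider from (476,42) to (549,158). The long compartment is on the near side (world -y).

Call:
jog_arm(moves=[{"linear": [0, 0, 45], "angular": [0, 0, 0], "claw": 0}, {"linear": [0, 0, 90], "angular": [0, 0, 0], "claw": 0}, {"linear": [0, 0, 130], "angular": [0, 0, 0], "claw": 0}, {"linear": [0, 0, 152], "angular": [0, 0, 0], "claw": 0}, {"linear": [0, 0, 158], "angular": [0, 0, 0], "claw": 0.2}, {"linear": [0, 0, 158], "angular": [0, 0, 0], "claw": 0.9}, {"linear": [0, 0, 158], "angular": [0, 0, 0], "claw": 0.9}, {"linear": [0, 0, 158], "angular": [0, 0, 0], "claw": 0.9}, {"linear": [0, 0, 158], "angular": [0, 0, 0], "claw": 0.9}, {"linear": [0, 0, 158], "angular": [0, 0, 0], "claw": 0.9}], squeeze=40)

```text
t: 16.55
tcp_pos: [0.4497, 0.1074, 0.0216]
ee_rot: [3.14, 0.001, 2.368]
wrist_force: [-0.7, -1.7, 11.3]
gripper_width: 0.0156
grip_force: 40.0
```

```bash
python3 - <<'E'
from plant import ctrl
from h import *
i=ctrl.camera_info("wrist"); s=dict(tcp_pos=[.449,.107,.1785],ee_rot=[-3.142,0,2.368])
c=cast([(404,94),(486,205),(616,113)],.013,i,s)[:,:2]; d=cast([(476,42),(549,158)],.013,i,s)[:,:2]
m=(c[0]+c[2])/2; print(c.round(4).tolist(),[np.linalg.norm(c[k+1]-c[k]).round(4) for k in(0,1)])
a=c[1]-c[0]; t=np.arctan2(a[1],a[0]); b=c[2]-c[1]; t2=np.arctan2(-b[0],b[1])
ad=d[1]-d[0]; t3=np.arctan2(ad[1],ad[0]); t=(t+t2+t3)/3; X=np.array([np.cos(t),np.sin(t)]);Y=np.array([-X[1],X[0]])
print("centre",m.round(4),t2,t3,"t",t.round(4),"div off",(d.mean(0)-m)@Y); print("long",(m-.037*Y).round(4),"smallA",(m+.041*Y-.039*X).round(4),"smallB",(m+.041*Y+.039*X).round(4))
E
python3 go.py .448 .107 .019 2.367
```

```text
[[0.4377, 0.2341], [0.5944, 0.2237], [0.6068, 0.3807]] [np.float64(0.1571), np.float64(0.1574)]
centre [0.5222 0.3074] -0.07840247737654205 -0.07625846301232576 t -0.0735 div off 0.002897740041599343
long [0.5195 0.2705] smallA [0.4863 0.3511] smallB [0.5641 0.3454]
lin [ 0.9 -1.5  2.6] ang z 0.001 | [0.4497 0.1074 0.0216] [3.140e+00 1.000e-03 2.368e+00] j7 0.77 t 16.55 w 0.0156
```

Call:
jog_arm(moves=[{"linear": [0, 0, -10], "angular": [0, 0, 0], "claw": 0.9}, {"linear": [0, 0, -40], "angular": [0, 0, 0], "claw": 0.9}, {"linear": [10, 25, -70], "angular": [0, 0, -0.1], "claw": 0.9}, {"linear": [22, 57, -80], "angular": [0, 0, -0.24], "claw": 0.9}, {"linear": [35, 92, -80], "angular": [0, 0, -0.38], "claw": 0.9}, {"linear": [49, 127, -80], "angular": [0, 0, -0.52], "claw": 0.9}, {"linear": [60, 155, -75], "angular": [0, 0, -0.65], "claw": 0.9}, {"linear": [64, 165, -65], "angular": [0, 0, -0.7], "claw": 0.9}, {"linear": [64, 165, -40], "angular": [0, 0, -0.7], "claw": 0.9}, {"linear": [64, 165, -20], "angular": [0, 0, -0.7], "claw": 0.9}], squeeze=40)

```text
t: 17.55
tcp_pos: [0.5185, 0.2704, 0.0405]
ee_rot: [-3.142, 0.001, 3.069]
wrist_force: [-0.2, -0.3, -0.9]
gripper_width: 0.0154
grip_force: 40.0
```

```bash
python3 go.py .5195 .2705 .0246 3.068
```

```text
lin [-1.   0.2 15.9] ang z 0.001 | [0.5185 0.2704 0.0405] [-3.142e+00  1.000e-03  3.069e+00] j7 1.1 t 17.55 w 0.0154
```

Call:
jog_arm(moves=[{"linear": [-1, 0, 7], "angular": [0, 0, 0], "claw": 0.9}, {"linear": [-1, 0, 13], "angular": [0, 0, 0], "claw": 0.9}, {"linear": [-1, 0, 15], "angular": [0, 0, 0], "claw": 0.9}, {"linear": [-1, 0, 16], "angular": [0, 0, 0], "claw": 0.9}, {"linear": [-1, 0, 16.7], "angular": [0, 0, 0], "claw": 0.9}, {"linear": [-1, 0, 16.7], "angular": [0, 0, 0], "claw": 0.9}], squeeze=40)

```text
t: 18.15
tcp_pos: [0.5198, 0.2701, 0.0247]
ee_rot: [3.141, 0.001, 3.068]
wrist_force: [-1.2, -1.1, 5.2]
gripper_width: 0.0155
grip_force: 40.0
```

Call:
jog_arm(moves=[{"linear": [0, 0, 0], "angular": [0, 0, 0], "claw": 0.3}, {"linear": [0, 0, 0], "angular": [0, 0, 0], "claw": 0.3}, {"linear": [0, 0, 0], "angular": [0, 0, 0], "claw": 0.3}, {"linear": [0, 0, -15], "angular": [0, 0, 0], "claw": 0.3}, {"linear": [0, 0, -55], "angular": [0, 0, 0], "claw": 0.3}, {"linear": [0, 0, -105], "angular": [0, 0, 0], "claw": 0.2}, {"linear": [0, 0, -120], "angular": [0, 0, 0], "claw": 0.2}])

```text
t: 18.85
tcp_pos: [0.5213, 0.2707, 0.1496]
ee_rot: [3.138, 0.005, 3.067]
wrist_force: [0.0, -0.4, 0.0]
gripper_width: 0.0376
grip_force: 0.0
```

```bash
python3 go.py .534 .060 .15 3.068
```

```text
lin [ -28.3 -209.2   -0.4] ang z -0.001 | [0.5213 0.2707 0.1496] [3.138 0.005 3.067] j7 1.06 t 18.85 w 0.0376
```

Call:
jog_arm(moves=[{"linear": [-28, -209, 5], "angular": [0, 0, 0], "claw": 0.2}, {"linear": [-28, -209, 5], "angular": [0, 0, 0], "claw": 0.2}, {"linear": [-28, -209, 5], "angular": [0, 0, 0], "claw": 0.2}, {"linear": [-28, -209, 5], "angular": [0, 0, 0], "claw": 0.2}, {"linear": [-28, -209, 5], "angular": [0, 0, 0], "claw": 0.2}, {"linear": [-28, -209, 5], "angular": [0, 0, 0], "claw": 0.2}, {"linear": [-28, -209, 5], "angular": [0, 0, 0], "claw": 0.2}])

```text
t: 19.55
tcp_pos: [0.5321, 0.0606, 0.1392]
ee_rot: [3.141, 0.0, 3.069]
wrist_force: [0.3, 0.8, -0.8]
gripper_width: 0.0376
grip_force: 0.0
```

```bash
python3 look.py small .535 .060 .014 18; python3 go.py .535 .060 .021 3.068; python3 - <<'E'
import cv2
im=cv2.imread("pics/small.png"); cv2.imwrite("pics/small_c.png",cv2.resize(im[100:300,200:440],None,fx=2,fy=2))
E
```

```text
[322. 199.] [532.2  60.6] [18.5 16.8] -4.2 yaw -0.073 [0.5321 0.0606 0.1392] [3.141 0.    3.069]
lin [ -3.1  -0.8 118. ] ang z 0.002 | [0.532 0.061 0.139] [3.141 0.    3.07 ] j7 1.45 t 19.6 w 0.0373
```

View pics/small_c.png

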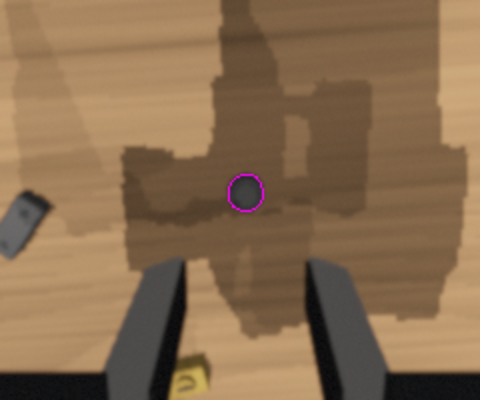

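The small disc is between the jaws at crop (246,193), the bar seal is off to the left, and the target (0.532, 0.061) matches the TCP.

Call:
jog_arm(moves=[{"linear": [0, 0, 45], "angular": [0, 0, 0], "claw": 0.2}, {"linear": [0, 0, 85], "angular": [0, 0, 0], "claw": 0.2}, {"linear": [0, 0, 108], "angular": [0, 0, 0], "claw": 0.2}, {"linear": [0, 0, 117], "angular": [0, 0, 0], "claw": 0.2}, {"linear": [0, 0, 118], "angular": [0, 0, 0], "claw": 0.3}, {"linear": [0, 0, 118], "angular": [0, 0, 0], "claw": 0.9}, {"linear": [0, 0, 118], "angular": [0, 0, 0], "claw": 0.9}, {"linear": [0, 0, 118], "angular": [0, 0, 0], "claw": 0.9}, {"linear": [0, 0, 118], "angular": [0, 0, 0], "claw": 0.9}], squeeze=30)

```text
t: 20.5
tcp_pos: [0.5328, 0.0598, 0.022]
ee_rot: [3.141, 0.002, 3.068]
wrist_force: [-1.2, 1.8, 7.9]
gripper_width: 0.0169
grip_force: 30.0
```

```bash
python3 go.py .564 .345 .025 3.068
```

```text
lin [-10.1 286.7  -3. ] ang z -0.0 | [0.5328 0.0598 0.022 ] [3.141e+00 2.000e-03 3.068e+00] j7 1.51 t 20.5 w 0.0169
```

Call:
jog_arm(moves=[{"linear": [0, 0, -10], "angular": [0, 0, 0], "claw": 0.9}, {"linear": [0, 10, -45], "angular": [0, 0, 0], "claw": 0.9}, {"linear": [-2, 45, -70], "angular": [0, 0, 0], "claw": 0.9}, {"linear": [-4, 90, -80], "angular": [0, 0, 0], "claw": 0.9}, {"linear": [-6, 137, -80], "angular": [0, 0, 0], "claw": 0.9}, {"linear": [-8, 184, -80], "angular": [0, 0, 0], "claw": 0.9}, {"linear": [-9, 230, -80], "angular": [0, 0, 0], "claw": 0.9}, {"linear": [-10, 268, -80], "angular": [0, 0, 0], "claw": 0.9}, {"linear": [-10, 287, -65], "angular": [0, 0, 0], "claw": 0.9}, {"linear": [-10, 287, -35], "angular": [0, 0, 0], "claw": 0.9}], squeeze=30)

```text
t: 21.5
tcp_pos: [0.5636, 0.3495, 0.0579]
ee_rot: [3.138, 0.003, 3.072]
wrist_force: [-0.1, -1.1, -1.2]
gripper_width: 0.0169
grip_force: 30.0
```

```bash
python3 go.py .564 .345 .025 3.068
```

```text
lin [-0.7 -4.4 32.9] ang z 0.004 | [0.5636 0.3495 0.0579] [3.138e+00 3.000e-03 3.072e+00] j7 1.04 t 21.5 w 0.0169
```

Call:
jog_arm(moves=[{"linear": [0, -2, 15], "angular": [0, 0, 0], "claw": 0.9}, {"linear": [0, -2, 26], "angular": [0, 0, 0], "claw": 0.9}, {"linear": [0, -2, 31], "angular": [0, 0, 0], "claw": 0.9}, {"linear": [0, -2, 32.3], "angular": [0, 0, 0], "claw": 0.9}, {"linear": [0, -2, 32.3], "angular": [0, 0, 0], "claw": 0.9}], squeeze=30)

```text
t: 22.0
tcp_pos: [0.5636, 0.3425, 0.0245]
ee_rot: [3.141, 0.001, 3.067]
wrist_force: [-0.1, 0.4, -0.6]
gripper_width: 0.0168
grip_force: 30.0
```

Call:
jog_arm(moves=[{"linear": [0, 0, 0.5], "angular": [0, 0, 0], "claw": 0.9}, {"linear": [0, 0, 1], "angular": [0, 0, 0], "claw": 0.9}, {"linear": [0, 0, 1], "angular": [0, 0, 0], "claw": 0.9}], squeeze=30)

```text
t: 22.3
tcp_pos: [0.5638, 0.3427, 0.0242]
ee_rot: [3.141, 0.001, 3.067]
wrist_force: [-4.7, -4.8, 15.5]
gripper_width: 0.0171
grip_force: 30.0
```

Call:
jog_arm(moves=[{"linear": [0, 0, -0.5], "angular": [0, 0, 0], "claw": 0.4}, {"linear": [0, 0, -0.5], "angular": [0, 0, 0], "claw": 0.3}, {"linear": [0, 0, -0.5], "angular": [0, 0, 0], "claw": 0.3}, {"linear": [0, 0, -15], "angular": [0, 0, 0], "claw": 0.3}, {"linear": [0, 0, -55], "angular": [0, 0, 0], "claw": 0.3}, {"linear": [0, 0, -105], "angular": [0, 0, 0], "claw": 0.1}, {"linear": [0, 0, -125], "angular": [0, 0, 0], "claw": 0.1}])

```text
t: 23.0
tcp_pos: [0.5645, 0.3436, 0.1532]
ee_rot: [3.138, 0.004, 3.068]
wrist_force: [1.1, 0.0, 0.4]
gripper_width: 0.0418
grip_force: 0.0
```

```bash
python3 go.py .5425 -.0565 .15 2.40
```

```text
lin [  -7.6 -400.7    3.2] ang z 0.668 | [0.5645 0.3436 0.1532] [3.138 0.004 3.068] j7 1.02 t 23.0 w 0.0418
```

Call:
jog_arm(moves=[{"linear": [-8, -401, 5], "angular": [0, 0, 0.668], "claw": 0.1}, {"linear": [-8, -401, 5], "angular": [0, 0, 0.668], "claw": 0.1}, {"linear": [-8, -401, 5], "angular": [0, 0, 0.668], "claw": 0.1}, {"linear": [-8, -401, 5], "angular": [0, 0, 0.668], "claw": 0.1}, {"linear": [-8, -401, 5], "angular": [0, 0, 0.668], "claw": 0.1}, {"linear": [-8, -401, 5], "angular": [0, 0, 0.668], "claw": 0.1}, {"linear": [-8, -401, 5], "angular": [0, 0, 0.668], "claw": 0.1}, {"linear": [-8, -401, 5], "angular": [0, 0, 0.668], "claw": 0.1}, {"linear": [-8, -401, 5], "angular": [0, 0, 0.668], "claw": 0.1}, {"linear": [-8, -401, 5], "angular": [0, 0, 0.668], "claw": 0.1}])

```text
t: 24.0
tcp_pos: [0.5415, -0.0585, 0.1433]
ee_rot: [3.141, 0.0, 2.397]
wrist_force: [0.1, 0.6, 0.4]
gripper_width: 0.0426
grip_force: 0.0
```

Call:
jog_arm(moves=[{"linear": [0, 0, 0], "angular": [0, 0, 0], "claw": 0.1}, {"linear": [0, 0, 0], "angular": [0, 0, 0], "claw": 0.1}])

```text
t: 24.2
tcp_pos: [0.5417, -0.056, 0.1427]
ee_rot: [3.141, -0.0, 2.402]
wrist_force: [-0.2, 0.1, -0.2]
gripper_width: 0.0425
grip_force: 0.0
```

```bash
python3 look.py bar .5425 -.0565 .014 28; python3 go.py .5425 -.0565 .021 2.40; python3 - <<'E'
import cv2
im=cv2.imread("pics/bar.png"); cv2.imwrite("pics/bar_c.png",cv2.resize(im[100:300,200:440],None,fx=2,fy=2))
E
```

```text
[323. 196.] [541.2 -55.9] [35.3 15.5] -39.9 yaw -0.696 [ 0.5417 -0.056   0.1427] [ 3.141 -0.     2.402]
lin [ -0.9   0.3 121.6] ang z 0.002 | [ 0.5416 -0.0561  0.1426] [ 3.141 -0.     2.402] j7 1.09 t 24.25 w 0.042
```

View pics/bar_c.png

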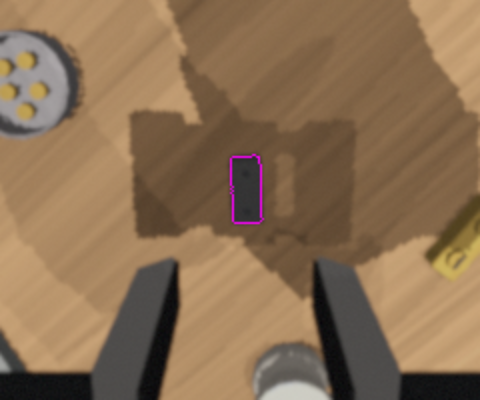

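The bar seal (two wire holes) is centred at crop (246,190) and nearly aligned with the jaws. The reel and short bridge are clear.

Call:
jog_arm(moves=[{"linear": [0, 0, 45], "angular": [0, 0, -0.03], "claw": 0.1}, {"linear": [0, 0, 85], "angular": [0, 0, -0.03], "claw": 0.1}, {"linear": [0, 0, 110], "angular": [0, 0, -0.03], "claw": 0.1}, {"linear": [0, 0, 120], "angular": [0, 0, -0.03], "claw": 0.1}, {"linear": [0, 0, 121], "angular": [0, 0, -0.03], "claw": 0.3}, {"linear": [0, 0, 121], "angular": [0, 0, -0.03], "claw": 0.9}, {"linear": [0, 0, 121], "angular": [0, 0, -0.03], "claw": 0.9}, {"linear": [0, 0, 121], "angular": [0, 0, -0.03], "claw": 0.9}, {"linear": [0, 0, 121], "angular": [0, 0, -0.03], "claw": 0.9}, {"linear": [0, 0, 121], "angular": [0, 0, -0.03], "claw": 0.9}], squeeze=30)

```text
t: 25.25
tcp_pos: [0.5422, -0.0575, 0.0226]
ee_rot: [3.14, 0.001, 2.43]
wrist_force: [-1.8, 0.2, 9.7]
gripper_width: 0.0153
grip_force: 30.0
```

Call:
jog_arm(moves=[{"linear": [0, 0, -10], "angular": [0, 0, 0], "claw": 0.9}, {"linear": [0, 0, -40], "angular": [0, 0, 0], "claw": 0.9}, {"linear": [0, 0, -80], "angular": [0, 0, 0], "claw": 0.9}])

```text
t: 25.55
tcp_pos: [0.5405, -0.0577, 0.1022]
ee_rot: [-3.14, -0.001, 2.43]
wrist_force: [0.1, 0.1, -0.2]
gripper_width: 0.0154
grip_force: 30.0
```

```bash
python3 go.py .4865 .350 .10 3.068
```

```text
lin [307.2 273.4   2.2] ang z -0.638 | [ 0.5405 -0.0577  0.1022] [-3.14e+00 -1.00e-03  2.43e+00] j7 1.15 t 25.55 w 0.0154
```

Call:
jog_arm(moves=[{"linear": [15, 13, 0], "angular": [0, 0, -0.03], "claw": 0.9}, {"linear": [45, 40, 0], "angular": [0, 0, -0.09], "claw": 0.9}, {"linear": [80, 71, 0], "angular": [0, 0, -0.17], "claw": 0.9}, {"linear": [116, 103, 0], "angular": [0, 0, -0.24], "claw": 0.9}, {"linear": [152, 135, 0], "angular": [0, 0, -0.32], "claw": 0.9}, {"linear": [188, 167, 0], "angular": [0, 0, -0.39], "claw": 0.9}, {"linear": [224, 199, 0], "angular": [0, 0, -0.47], "claw": 0.9}, {"linear": [260, 231, 0], "angular": [0, 0, -0.54], "claw": 0.9}, {"linear": [290, 258, 0], "angular": [0, 0, -0.6], "claw": 0.9}, {"linear": [307, 273, 0], "angular": [0, 0, -0.638], "claw": 0.9}])

```text
t: 26.55
tcp_pos: [0.4862, 0.3532, 0.1023]
ee_rot: [3.141, 0.0, 3.073]
wrist_force: [-0.1, -0.1, -0.7]
gripper_width: 0.0157
grip_force: 30.0
```

Call:
jog_arm(moves=[{"linear": [0, 0, 15], "angular": [0, 0, 0], "claw": 0.9}, {"linear": [0, 0, 40], "angular": [0, 0, 0], "claw": 0.9}, {"linear": [0, 0, 60], "angular": [0, 0, 0], "claw": 0.9}, {"linear": [0, 0, 65], "angular": [0, 0, 0], "claw": 0.9}, {"linear": [0, 0, 65], "angular": [0, 0, 0], "claw": 0.9}])

```text
t: 27.05
tcp_pos: [0.4875, 0.3483, 0.0362]
ee_rot: [-3.14, -0.0, 3.066]
wrist_force: [0.4, 0.2, -0.5]
gripper_width: 0.0156
grip_force: 30.0
```

```bash
python3 go.py .4865 .350 .0256 3.068
```

```text
lin [ 1.1  1.6 10.6] ang z -0.002 | [0.4875 0.3483 0.0362] [-3.14  -0.     3.066] j7 0.97 t 27.05 w 0.0156
```

Call:
jog_arm(moves=[{"linear": [0, 0, 6], "angular": [0, 0, 0], "claw": 0.9}, {"linear": [0, 0, 9.5], "angular": [0, 0, 0], "claw": 0.9}, {"linear": [0, 0, 10.5], "angular": [0, 0, 0], "claw": 0.9}, {"linear": [0, 0, 11.3], "angular": [0, 0, 0], "claw": 0.9}, {"linear": [0, 0, 11.8], "angular": [0, 0, 0], "claw": 0.9}, {"linear": [0, 0, 11.8], "angular": [0, 0, 0], "claw": 0.9}])

```text
t: 27.65
tcp_pos: [0.4874, 0.3497, 0.0256]
ee_rot: [3.141, 0.0, 3.068]
wrist_force: [-6.0, -3.0, 14.0]
gripper_width: 0.0157
grip_force: 30.0
```

Contact. Now release, retract and clear the view.

Call:
jog_arm(moves=[{"linear": [0, 0, -0.7], "angular": [0, 0, 0], "claw": 0.4}, {"linear": [0, 0, -0.7], "angular": [0, 0, 0], "claw": 0.3}, {"linear": [0, 0, -0.7], "angular": [0, 0, 0], "claw": 0.3}, {"linear": [0, 0, -15], "angular": [0, 0, 0], "claw": 0.3}, {"linear": [0, 0, -55], "angular": [0, 0, 0], "claw": 0.3}, {"linear": [0, 0, -105], "angular": [0, 0, 0], "claw": 0.3}, {"linear": [20, -50, -150], "angular": [0, 0, 0], "claw": 0.3}, {"linear": [40, -100, -180], "angular": [0, 0, 0], "claw": 0.3}, {"linear": [60, -150, -200], "angular": [0, 0, 0], "claw": 0.3}, {"linear": [80, -180, -200], "angular": [0, 0, 0], "claw": 0.3}])

```text
t: 28.65
tcp_pos: [0.4058, 0.1933, 0.2219]
ee_rot: [3.14, 0.002, 3.067]
wrist_force: [0.5, 0.3, 0.7]
gripper_width: 0.0331
grip_force: 0.0
```

```bash
python3 - <<'E'
from plant import ctrl
import cv2,numpy as np
im,_=ctrl.get_image("scene"); b,_=ctrl.get_image("side")
z=lambda a:cv2.resize(a,(400,280),interpolation=cv2.INTER_CUBIC)
cv2.imwrite("pics/fin.png",np.vstack([np.hstack([z(im[90:180,360:490]),z(b[230:350,95:265])]),np.hstack([z(im[90:390,170:600]),z(b[80:300,80:480])])]))
print(ctrl.read_state()["t"])
E
```

```text
28.75
```

View pics/fin.png

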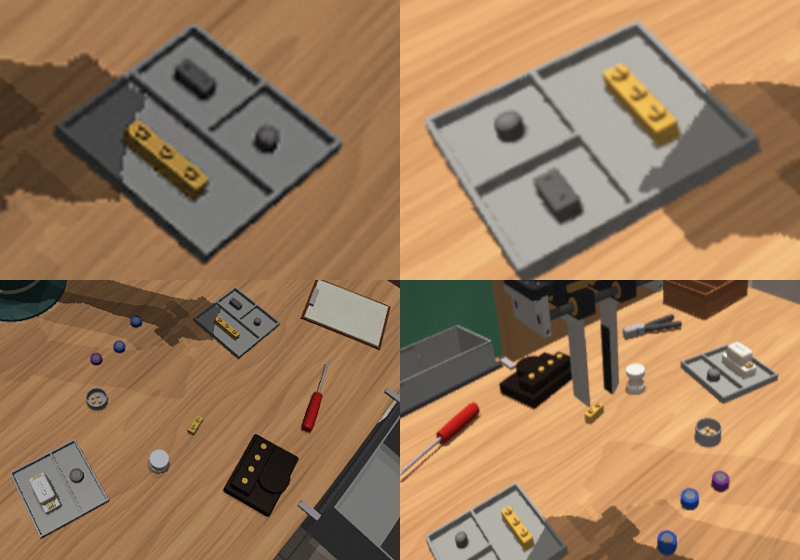

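All five pieces lie flat in their compartments: the bridge at (165,160), the bar seal at (195,78), the small seal at (266,138), the fuse at (45,490) and the large seal at (77,475). The short bridge and reel have not moved.

```bash
python3 -c "
from plant import ctrl
print(ctrl.job_done())"
```

```text
the job is handed in; nothing more can be done
None
```

The job is handed in: both meter kits are made up as asked, with all five pieces flat in their compartments, the fuse set down gently, and the shorter bridge and reel left where they were.

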